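# Put the seedling vent to its night setting

### The arm

A 6-joint arm with a two-finger parallel gripper is mounted at the origin on the work surface. World frame = base frame: x ahead of the robot, y to its left, z up, the work surface at z = 0. Lengths are in m, angles in rad, forces in N, time in s.
With the tool pointing down it reaches from about 0.35 to 0.85 m from the base axis. Payload 8.1 kg.
Tool frame: the origin (TCP) lies on the centre line of the jaws, within the pads' length; the fingertips stand 17 mm ahead of it and the grasp point (between the pads) lies 2 mm behind it; z points along the fingers, y is the line along which they close (so a half turn about z gives the same grasp; the last joint's range is limited). The gripper opens to 93 mm and grips with 3 to 60 N. Pads are 15 mm wide; open, the fingers measure 128 mm over their backs; the gripper's body (75 mm by 188 mm) begins 65 mm behind the grasp point.
Start: joints at [-1.369, 0.13, 1.488, -0, 1.523, -0.085], TCP at [0.17, -0.575, 0.236] pointing down, gripper open.
Joint ranges: [-2.96, 2.96], [-0.89, 2.26], [0.02, 2.5], [-1.34, 4.48], [0, 2.73], [-2.66, 2.66]. Speed limits (rad/s): [2.39, 2.39, 2.79, 3.14, 3.14, 3.14].

### API

Orientations are given as a rotation vector (axis times angle).
In Python, from plant import telemetry, viewer, order gives the robot as it stands.
- The arm moves only by the tool send_rows, never from a script. Its argument "plan" is a list that holds one entry, the list of rows, each a list of 5 numbers: the closure, from -1 (fully open) to 1 (shut), then the shift along the world's x, y, z normalised to -1 to 1, where 1 is 0.2 m, then the turn about the world's z normalised to -1 to 1, where 1 is 60 degrees. A call has 1 to 20 rows; each row is the pose to reach, as a shift and turn from the pose commanded when the call began; what a row does not reach only later rows make up. A row lasts 1/12 s, in which the tool goes at most 41.7 mm and 7.16 degrees, less where a joint would pass 70% of its speed; a pose out of reach is approached as far as the arm can. A call with a number of a shift or a turn outside -1 to 1 is refused whole. A call with a gripper value outside its range is refused whole. The fingers move at their own pace and stop on an object; "force" is the grip in N (left out, the last holds). Time passes only in rows, so rows that repeat a pose let the fingers close. It gives the time, the measured TCP pose, the force, the opening and the grip force at its end, in the units of the state.
- telemetry.read_state(): the state, without advancing time (a new reading comes with each control period).
- viewer.read_camera(name): name is "scene" or "top" or "wrist"; returns (picture, depth): 400x640x3 uint8, blue, green, red; 400x640 float32, m along the optical axis (not along the pixel's ray), 0 where there is no reading.
- viewer.calibration(name): a dict with "camera_matrix" (3x3 intrinsics, pixels), "extrinsics" (4x4, takes a point from camera to world coordinates); the wrist camera has in their place "hand_eye" (4x4, takes a point from camera to tool coordinates, whose origin is the TCP and whose axes are the flange's). Camera axes: x right, y up, looking along -z (the intrinsics and any distortion apply to the point x, -y, -z); pixel columns grow to the right and rows downward; lengths in m; the calibration is good to about 2 mm. A picture is of the moment at which its call begins: read the wrist's pose just before it. calibration takes no time and is no camera call.
- order.close_job(): hands the job in; it is judged then, once.
The state is a dict: "t": time; "q": joint angles; "dq": joint speeds; "joint_torque": joint torques, N m; "tool_pos": TCP position; "orientation": TCP orientation; "force": force on the tool from outside, world axes, zero at the start; "wrist_torque": the same for the moment, N m; "opening": finger opening in m; "gripper_force": force on a finger pad.
Only numpy, scipy, OpenCV 4.12 (cv2) and the standard library are available. Lean on these libraries where they do the work, as an engineer would, in place of code of your own. Each camera call takes 0.05 s, during which the arm holds its last target. There are 200 camera calls.

### The job

Set the seedling bench for the night: first switch the fan off by turning its knob fully anticlockwise to the end stop, and then swing the vent lever until its pointer lines up with the marker clip on the scale. Leave the marker clip, and the other things on the bench, where they are.

Things in the scene. Friction and masses are not known exactly. Their poses are not given: they have to be found in the camera images.
- vent_box: Fixed aluminium box, 180 (x) by 250 (y) by 80 mm high, with a white arc scale, a lever and a marker clip on its flat top. Origin: centre of its underside; z up. Its -x side roughly faces the robot (yaw differs from run to run).
- vent_hinge (a point): Point on the lever's vertical hinge axis, at the height of the box's top face (80 mm above the bench); 55 mm from the box's origin along its +x. A low hub about 24 mm high stands on it.
- vent_lever (a joint): Angle of the lever about its vertical hinge, rad. 0 = left end stop as seen from the robot, growing anticlockwise seen from above (the grip, on the robot's side of the hinge, then moves to the robot's right) to 2.0 at the right end stop; at 1.0 the lever points along the box's -x. It stays where it is left: stiff with friction (about 1.5 N at the grip), no spring.
- lever_grip (a point): On the axis of the lever's grip, an upright round black post 21 mm in diameter, 85 mm from the hinge axis; it stands from 15 to 65 mm above the box's top face, this point at 48 mm. Own x axis: along the lever, away from the hinge; z up. The lever is a flat steel bar 14 mm wide, 5 mm thick, its top 15 mm above the box's top face.
- lever_pointer (a point): Tip of the lever's 6 mm wide steel pointer, 108 mm from the hinge axis and 12.5 mm above the box's top face; x axis along the lever, away from the hinge.
- marker (a joint): Angle of the marker clip about the same hinge axis, with the same zero and direction as the vent lever's angle; the pointer is exactly lined up when both joints read the same. The clip grips the scale tightly and is not to be moved.
- marker_clip (a point): Middle of the marker clip, a dark steel block with a thin white line on top, 18 mm long (radially) and 14 mm wide along the scale, standing up to 17 mm above the box's top face, centred 121 mm from the hinge axis (the pointer passes just inside it without touching). x axis: away from the hinge.
- fan_controller: Fixed grey box, 130 (x) by 120 (y) by 55 mm high, with a knob in the middle of its flat top. Origin: centre of its underside; z up. Yaw differs from run to run.
- fan_knob (a joint): Knob angle, rad: 0 = fully anticlockwise end stop (fan off), growing clockwise seen from above, to 4.71. It stays where it is left, with light friction (0.03 N m).
- knob_grip (a point): On the knob's vertical axis, 77 mm above the bench, at the height to grip. The knob is a black disc 50 mm in diameter, its top 7 mm above the box, with an upright grip bar on it, 46 mm long, 13 mm thick, its top 32 mm above the box's top face; a white line marks one end of the bar. x axis: along the bar, away from the end with the white line; z up. At knob angle 0 the bar lies along the box's x.
- seed_box: Loose clear seed box with its lid, 110 by 180 by 91 mm high, a bystander beyond the work. Origin: centre of its underside.
- tape_roll: Loose roll of tape lying flat, 100 mm outside diameter, 25 mm high, a bystander at one side. Origin: centre of its underside.
- plant_pot: Loose terracotta pot, 100 mm wide at the rim, 90 mm high, a bystander at one side. Origin: centre of its underside.
- jar: Loose glass jar with a steel lid, 72 mm in diameter, 110 mm high, a bystander at one side. Origin: centre of its underside.
There are look-alikes about, which are no part of the job. Leave any pink or red look-alike of the fan_controller alone.

How it is judged:
On the way, in this order (a step that is already met when the one before it is completed fails the run):
1. the fan knob is turned fully anticlockwise (within 0.1 rad of its stop) (value of joint fan_knob below 0.1 rad), for 0.2 s.
2. the vent lever's pointer is lined up with the marker clip (within 0.07 rad), the fan still off (angle between the x axis of lever_pointer and the x axis of marker_clip, either way round below 0.07 rad and value of joint fan_knob below 0.1 rad), for 0.2 s.
At the end, for the whole second after the job is handed in: The fan knob is within 0.1 rad of its anticlockwise stop; the vent lever rests with its pointer within 0.07 rad (about half the clip's width) of the marker clip's angle; the clip is within 6 mm of where it was (all of step 2 and velocity of joint vent_lever between -0.05 and 0.05 rad/s and distance of marker_clip from where it was at the start of the episode below 0.006 m); the robot touches nothing.
It fails at once if the marker clip is shifted (over 6 mm) (distance of marker_clip from where it was at the start of the episode above 0.006 m).
It fails at once if a bystander is shifted more than 30 mm (distance of any of seed_box, tape_roll, plant_pot, jar from where it was at the start of the episode above 0.03 m).
It also fails if it takes over 64 s, if anything falls off the work surface, if the arm or the gripper's body presses on something with over 40 N, if the wrist force passes 120 N, or if a joint passes its speed limit or range.

## Working session

There is one attempt and no reset: what is moved stays moved. The work goes in short steps, Python scripts to look and compute and a tool call to move; the robot and the scene stay as the last step left them, time stands still between calls to the robot, and variables do not carry over. Pictures are saved under pics/ and viewed, at most 10 in all, crops included, and the job is handed in when it is done.

Besides the shell and the picture viewer there is one more tool, called after "Emit:" in YAML: its name, and indented under it one key for each argument. send_rows: Moves the arm, as the interface text tells. Scaled input: -1 to 1 covers 0.2 m each way for a shift and 60 degrees each way for a turn. Its arguments: {"type":"object","properties":{"plan":{"type":"array"},"force":{"type":"number"}},"required":["plan"]}

```bash
ls; mkdir -p pics
cat > h.py <<'E'
import numpy as np, cv2
from plant import telemetry, viewer, order
from scipy.spatial.transform import Rotation as R
def cam(name):
    s=telemetry.read_state(); im,d=viewer.read_camera(name); c=viewer.calibration(name)
    K=np.array(c["camera_matrix"])
    if name=="wrist":
        T=np.eye(4);T[:3,:3]=R.from_rotvec(s["orientation"]).as_matrix();T[:3,3]=s["tool_pos"]
        E=T@np.array(c["hand_eye"])
    else: E=np.array(c["extrinsics"])
    return im,d,K,E,c
def ray(K,E,u,v):
    p=np.linalg.solve(K,np.array([u,v,1.])); return E[:3,3],E[:3,:3]@np.array([p[0],-p[1],-1.])
def plane(K,E,u,v,z):
    o,r=ray(K,E,u,v); return o+r*(z-o[2])/r[2]
def cloud(d,K,E):
    v,u=np.indices(d.shape); x=(u-K[0,2])/K[0,0]*d; y=(v-K[1,2])/K[1,1]*d
    return np.stack([x,-y,-d],-1)@E[:3,:3].T+E[:3,3]
E
python3 - <<'E'
from h import *
for n in ("top","scene"):
    im,d,K,E,c=cam(n); cv2.imwrite(f"pics/{n}0.png",im); np.savez(f"{n}0.npz",im=im,d=d,K=K,E=E)
    print(n,{k:v for k,v in c.items() if k not in("extrinsics",)},E.round(3).tolist())
E
```

```text
pics
top {'camera_matrix': array([[456.55539153,   0.        , 322.56534423],
       [  0.        , 456.55539153, 200.96262096],
       [  0.        ,   0.        ,   1.        ]])} [[-0.028, 0.982, -0.188, 0.207], [-1.0, -0.027, 0.011, 0.014], [0.006, 0.189, 0.982, 1.569], [0.0, 0.0, 0.0, 1.0]]
scene {'camera_matrix': array([[490.40777073,   0.        , 322.61467155],
       [  0.        , 490.40777073, 204.62521046],
       [  0.        ,   0.        ,   1.        ]])} [[-0.799, -0.449, 0.399, 1.205], [0.601, -0.609, 0.518, 0.915], [0.01, 0.654, 0.757, 1.436], [0.0, 0.0, 0.0, 1.0]]
```

View pics/top0.png

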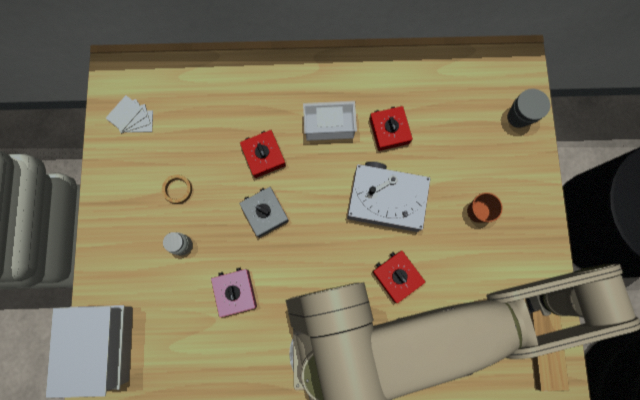

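View pics/scene0.png

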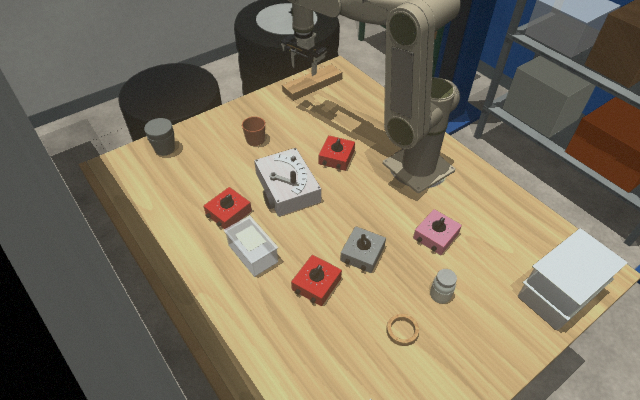

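Top view: the candidates are grey (264,212), red (263,152), (391,128) and (399,277), and pink (233,292). Only the grey one fits "grey box"; the others are red or pink look-alikes. The vent box is at (390,197), with its hub at about (393,180), grip at (372,190) and clip at about (405,214). I'll confirm in an enlarged crop and measure.

Run:
```python
from h import *
f=np.load("top0.npz");im,d,K,E=f["im"],f["d"],f["K"],f["E"]
a=cv2.resize(im[180:245,232:297],None,fx=6,fy=6,interpolation=cv2.INTER_CUBIC)
b=cv2.resize(im[155:235,340:440],None,fx=4,fy=4,interpolation=cv2.INTER_CUBIC)
o=np.zeros((390,800,3),np.uint8);o[:,:390]=a;o[:320,395:795]=b;cv2.imwrite("pics/crop1.png",o)
P=cloud(d,K,E)
def box(u0,u1,v0,v1,zt):
    m=np.zeros(d.shape,np.uint8); m[v0:v1,u0:u1]=(abs(P[v0:v1,u0:u1,2]-zt)<.008)*255
    m=cv2.morphologyEx(m,cv2.MORPH_CLOSE,np.ones((9,9)))
    c=max(cv2.findContours(m,0,2)[0],key=cv2.contourArea)
    pts=np.array([plane(K,E,*p[0],zt)[:2] for p in c],np.float32)
    r=cv2.minAreaRect(pts*1000);print(r, cv2.boxPoints(r).round().tolist())
box(225,305,175,250,.055); box(335,445,150,240,.08)
hsv=None
for u,v,z in((264,211,.077),(393,180,.104),(372,190,.145),(405,214,.097)): print(plane(K,E,u,v,z).round(3))
```

```text
((470.00518798828125, 197.45974731445312), (131.1845245361328, 119.72785949707031), 27.403226852416992) [[384.0, 220.0], [439.0, 114.0], [556.0, 175.0], [501.0, 281.0]]
((513.4619140625, -226.6284637451172), (249.76235961914062, 201.1072235107422), 77.74771118164062) [[389.0, -327.0], [585.0, -370.0], [638.0, -126.0], [442.0, -83.0]]
[0.464 0.192 0.077]
[ 0.552 -0.237  0.104]
[ 0.511 -0.161  0.145]
[ 0.438 -0.271  0.097]
```

View pics/crop1.png

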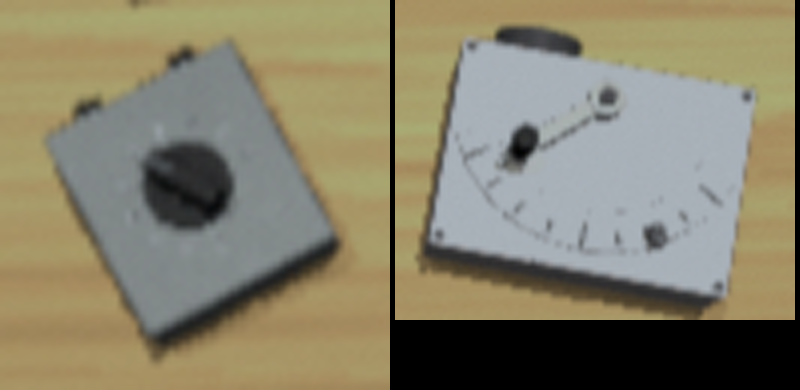

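The crop confirms the grey controller (knob centre about (190,187) in the crop), with its bar on a world line of about 55° and the box at 27° yaw. That puts the knob at about 2.66 rad. The lever is near the left stop, and the clip is to the right at crop pixel (655,236). Next I move above the knob.

Emit:
send_rows:
  plan:
    - [[-1,0.5,0.5,0.05,0],[-1,1,1,0.1,0],[-1,1,1,0.1,0],[-1,1,1,0.1,0],[-1,1,1,0.1,0],[-1,1,1,0.1,0],[-1,1,1,0.1,0],[-1,1,1,0.1,0],[-1,1,1,0.1,0],[-1,1,1,0.1,0]]

```text
t: 0.93
tool_pos: [0.3695, -0.3755, 0.2553]
orientation: [-3.109, -0.45, 0.001]
force: [-1.5, -0.2, 0.1]
opening: 0.0931
gripper_force: 0.0
```

Emit:
send_rows:
  plan:
    - [[-1,0.4,1,0,0],[-1,0.4,1,0,0],[-1,0.4,1,0,0],[-1,0.4,1,0,0],[-1,0.4,1,0,0],[-1,0.4,1,0,0],[-1,0.4,1,0,0]]

```text
t: 1.52
tool_pos: [0.45, -0.1745, 0.2554]
orientation: [-3.109, -0.452, 0.0]
force: [-0.4, -0.6, -0.8]
opening: 0.0929
gripper_force: 0.0
```

Emit:
send_rows:
  plan:
    - [[-1,0,1,0,0],[-1,0,1,0,0],[-1,0,1,0,0],[-1,0,1,0,0],[-1,0,1,0,0],[-1,0,1,0,0],[-1,0,1,0,0]]

```text
t: 2.1
tool_pos: [0.4498, 0.0237, 0.2555]
orientation: [3.108, 0.451, -0.001]
force: [-0.7, -1.2, 0.3]
opening: 0.0929
gripper_force: 0.0
```

Emit:
send_rows:
  plan:
    - [[-1,0,0.7,0,0],[-1,0,0.7,0,0],[-1,0,0.7,0,0],[-1,0,0.7,0,0],[-1,0,0.7,0,0],[-1,0,0.7,0,0]]

```text
t: 2.6
tool_pos: [0.4505, 0.1625, 0.2553]
orientation: [3.108, 0.447, -0.001]
force: [0.6, -0.6, 0.3]
opening: 0.0927
gripper_force: 0.0
```

Run:
```python
from h import *
s=telemetry.read_state();M=R.from_rotvec(s["orientation"]).as_matrix();print(s["t"],s["q"],s["tool_pos"],M.round(3).tolist())
im,d,K,E,c=cam("wrist"); cv2.imwrite("pics/w1.png",im); np.savez("w1.npz",im=im,d=d,K=K,E=E); print({k:v for k,v in c.items() if k!="hand_eye"},E[:3,3])
im,d,K,E,c=cam("top"); np.savez("top1.npz",im=im,d=d,K=K,E=E)
```

```text
2.6 [ 2.40029381e-01 -2.09228512e-01  1.78333153e+00 -1.13099462e-03
  1.56836477e+00  1.52496631e+00] [0.45048631 0.16254702 0.25526425] [[0.959, 0.282, -0.001], [0.282, -0.959, -0.001], [-0.001, 0.001, -1.0]]
{'camera_matrix': array([[283.563219  ,   0.        , 323.10319153],
       [  0.        , 283.563219  , 199.46954779],
       [  0.        ,   0.        ,   1.        ]])} [0.51448121 0.18166278 0.40519015]
```

View pics/w1.png

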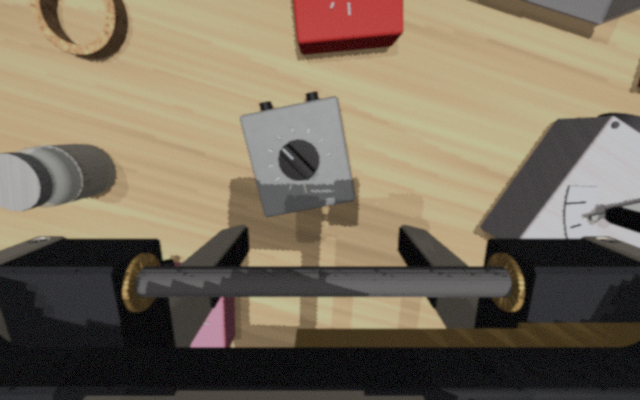

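The wrist view shows the grey controller with its knob at (299,159) and the bar running from upper left (white-line end, about (288,153)) to lower right. This agrees with a knob angle of about 150°. Next I refine the centre and bar angle, and measure the vent in the top view too.

Run:
```python
from h import *
f=np.load("w1.npz");im,d,K,E=f["im"],f["d"],f["K"],f["E"]
P=cloud(d,K,E);h=P[130:190,265:335]
for lo,hi,n in((.059,.066,'disc'),(.078,.094,'bar')):
    m=((h[...,2]>lo)&(h[...,2]<hi)); q=h[m][:,:2]
    r=cv2.minAreaRect((q*1000).astype(np.float32)); vx=cv2.fitLine((q*1000).astype(np.float32),cv2.DIST_L2,0,.01,.01).ravel()
    print(n,m.sum(),r,'line',np.degrees(np.arctan2(vx[1],vx[0]))%180,h[m][:,2].mean())
m=((P[...,2]>.05)&(P[...,2]<.06))[90:220,235:360]; q=P[90:220,235:360][m][:,:2]
print('box',cv2.minAreaRect((q*1000).astype(np.float32)))
f=np.load("top1.npz");im,d,K,E=f["im"],f["d"],f["K"],f["E"]
P=cloud(d,K,E)[155:235,340:440]
m=(abs(P[...,2]-.08)<.006); q=P[m][:,:2]; r=cv2.minAreaRect((q*1000).astype(np.float32)); print('vent',r)
m=(P[...,2]>.12)&(P[...,2]<.16); print('grip',m.sum(),P[m].mean(0), P[m].max(0))
m=(P[...,2]>.09)&(P[...,2]<.11); v,u=np.where(m); print('low', [(a+340,b+155,*P[b,a].round(3)) for a,b in zip(u,v)][::4])
```

```text
disc 794 ((471.8170471191406, 200.28817749023438), (47.516422271728516, 49.11886978149414), 50.54069137573242) line 150.80038 0.06297229496161452
bar 498 ((471.4519958496094, 199.50668334960938), (45.56496047973633, 12.865467071533203), 60.24945068359375) line 60.36683 0.08757605009429141
box ((470.9278564453125, 199.87242126464844), (130.24766540527344, 120.43077850341797), 27.48879051208496)
vent ((514.2542114257812, -227.2189178466797), (250.41461181640625, 201.55535888671875), 77.76029205322266)
grip 40 [ 0.51517808 -0.16141278  0.14253197] [ 0.52502256 -0.15279187  0.15251773]
low [(np.int64(409), np.int64(173), np.float64(0.578), np.float64(-0.294), np.float64(0.09)), (np.int64(392), np.int64(175), np.float64(0.571), np.float64(-0.236), np.float64(0.095)), (np.int64(389), np.int64(176), np.float64(0.567), np.float64(-0.225), np.float64(0.097)), (np.int64(393), np.int64(176), np.float64(0.566), np.float64(-0.238), np.float64(0.103)), (np.int64(389), np.int64(177), np.float64(0.563), np.float64(-0.224), np.float64(0.103)), (np.int64(393), np.int64(177), np.float64(0.562), np.floa
[... 3361 characters left out ...]
.int64(211), np.float64(0.448), np.float64(-0.271), np.float64(0.098)), (np.int64(404), np.int64(212), np.float64(0.445), np.float64(-0.267), np.float64(0.098)), (np.int64(386), np.int64(213), np.float64(0.444), np.float64(-0.21), np.float64(0.091)), (np.int64(406), np.int64(213), np.float64(0.442), np.float64(-0.275), np.float64(0.094)), (np.int64(405), np.int64(214), np.float64(0.439), np.float64(-0.272), np.float64(0.091)), (np.int64(398), np.int64(215), np.float64(0.437), np.float64(-0.249), np.float64(0.091)), (np.int64(407), np.int64(215), np.float64(0.435), np.float64(-0.277), np.float64(0.098)), (np.int64(416), np.int64(217), np.float64(0.428), np.float64(-0.307), np.float64(0.091))]
```

Emit:
send_rows:
  plan:
    - [[-1,0.106,0.174,-0.3,0.732],[-1,0.106,0.174,-0.3,0.732],[-1,0.106,0.174,-0.3,0.732],[-1,0.106,0.174,-0.3,0.732],[-1,0.106,0.174,-0.3,0.732],[-1,0.106,0.174,-0.3,0.732],[-1,0.106,0.174,-0.3,0.732],[-1,0.106,0.174,-0.3,0.732],[-1,0.106,0.174,-0.3,0.732],[-1,0.106,0.174,-0.3,0.732]]

```text
t: 3.53
tool_pos: [0.4712, 0.1986, 0.1957]
orientation: [2.719, 1.573, 0.0]
force: [1.0, -0.1, 1.2]
opening: 0.093
gripper_force: 0.0
```

Run:
```python
from h import *
s=telemetry.read_state();M=R.from_rotvec(s["orientation"]).as_matrix();print(s["tool_pos"],np.degrees(np.arctan2(M[1,0],M[0,0])),s["q"])
im,d,K,E,c=cam("wrist");P=cloud(d,K,E)
m=(P[...,2]>.080)&(P[...,2]<.094)&(np.hypot(P[...,0]-.471,P[...,1]-.2)<.03);q=(P[m][:,:2]*1000).astype(np.float32)
print(m.sum(),cv2.minAreaRect(q))
```

```text
[0.47120661 0.19855157 0.19571689] 60.116903062289985 [ 2.98587814e-01 -8.90182326e-02  1.78379933e+00 -1.36971768e-04
  1.44668850e+00  8.20163193e-01]
659 ((471.5885009765625, 200.54273986816406), (45.071319580078125, 12.489645004272461), 60.28065490722656)
```

Emit:
send_rows:
  plan:
    - [[-1,0,0.007,-0.2,0],[-1,0,0.007,-0.4,0],[-1,0,0.007,-0.563,0],[-1,0,0.007,-0.563,0],[1,0,0.007,-0.563,0],[1,0,0.007,-0.563,0],[1,0,0.007,-0.563,0],[1,0,0.007,-0.563,0],[1,0,0.007,-0.563,0],[1,0,0.007,-0.563,0],[1,0,0.007,-0.563,0],[1,0,0.007,-0.563,0]]
  force: 20

```text
t: 4.58
tool_pos: [0.4711, 0.2008, 0.0834]
orientation: [2.716, 1.579, 0.001]
force: [0.2, 0.6, 0.7]
opening: 0.0443
gripper_force: 0.0
```

Emit:
send_rows:
  plan:
    - [[1,0,0,0,0],[1,0,0,0,0],[1,0,0,0,0],[1,0,0,0,0],[1,0,0,0,0],[1,0,0,0,0],[1,0,0,0,0],[1,0,0,0,0],[1,0,0,0,0],[1,0,0,0,0]]
  force: 20

```text
t: 5.42
tool_pos: [0.4713, 0.2005, 0.083]
orientation: [2.715, 1.579, 0.001]
force: [5.3, -2.5, -3.6]
opening: 0.0128
gripper_force: 20.0
```

Gripped at 12.8 mm. Now I turn anticlockwise (+z).

Emit:
send_rows:
  plan:
    - [[1,0,0,0,0.1],[1,0,0,0,0.2],[1,0,0,0,0.3],[1,0,0,0,0.4],[1,0,0,0,0.5],[1,0,0,0,0.6],[1,0,0,0,0.7],[1,0,0,0,0.8],[1,0,0,0,0.9],[1,0,0,0,1],[1,0,0,0,1],[1,0,0,0,1]]

```text
t: 6.42
tool_pos: [0.4703, 0.2005, 0.083]
orientation: [-1.566, -2.722, 0.002]
force: [-3.2, -2.3, 3.4]
opening: 0.013
gripper_force: 20.0
```

Emit:
send_rows:
  plan:
    - [[1,0,0,0,0.1],[1,0,0,0,0.2],[1,0,0,0,0.3],[1,0,0,0,0.4],[1,0,0,0,0.5],[1,0,0,0,0.6],[1,0,0,0,0.7],[1,0,0,0,0.8],[1,0,0,0,0.9],[1,0,0,0,1],[1,0,0,0,1],[1,0,0,0,1]]

```text
t: 7.42
tool_pos: [0.4699, 0.1996, 0.083]
orientation: [0.004, -3.139, 0.003]
force: [-5.9, -8.1, 8.1]
opening: 0.013
gripper_force: 20.0
```

Emit:
send_rows:
  plan:
    - [[1,0,0,0,0.1],[1,0,0,0,0.2],[1,0,0,0,0.3],[1,0,0,0,0.35],[1,0,0,0,0.4],[1,0,0,0,0.44],[1,0,0,0,0.46],[1,0,0,0,0.47],[1,0,0,0,0.47],[1,0,0,0,0.47],[1,0,0,0,0.47],[1,0,0,0,0.47]]

```text
t: 8.42
tool_pos: [0.47, 0.1992, 0.083]
orientation: [0.767, -3.043, 0.003]
force: [-6.0, -10.4, 7.2]
opening: 0.0127
gripper_force: 20.1
```

Run:
```python
from h import *
s=telemetry.read_state();M=R.from_rotvec(s["orientation"]).as_matrix();print(s["tool_pos"],np.degrees(np.arctan2(M[1,0],M[0,0])),s["q"],s["wrist_torque"],s["force"])
```

```text
[0.47004091 0.19917939 0.08295666] -151.70795013906093 [ 0.30177037  0.02294143  1.88998351 -0.00212539  1.23179792 -1.76210783] [-1.79914123  0.74283073 -0.26754411] [ -5.95131456 -10.36689773   7.17331683]
```

The wrist torque of −0.27 N m is well above the knob friction, so the knob is on the stop. Release, lift and check.

Emit:
send_rows:
  plan:
    - [[-1,0,0,0,0],[-1,0,0,0,0],[-1,0,0,0,0],[-1,0,0,0,0],[-1,0,0,0,0],[-1,0,0,0,0],[-1,0,0,0,0],[-1,0,0,0.2,0],[-1,0,0,0.4,0],[-1,0,0,0.6,0],[-1,0,0,0.7,0],[-1,0,0,0.7,0],[-1,0,0,0.7,0],[-1,0,0,0.7,0]]

```text
t: 9.58
tool_pos: [0.4704, 0.2006, 0.2218]
orientation: [0.774, -3.043, 0.0]
force: [0.2, -0.6, -1.4]
opening: 0.0931
gripper_force: 0.0
```

Run:
```python
from h import *
im,d,K,E,c=cam("wrist");P=cloud(d,K,E)
m=(P[...,2]>.080)&(P[...,2]<.094)&(np.hypot(P[...,0]-.471,P[...,1]-.2)<.03);q=(P[m][:,:2]*1000).astype(np.float32)
print(m.sum(),cv2.minAreaRect(q), np.degrees(np.arctan2(*cv2.fitLine(q,2,0,.01,.01).ravel()[1::-1])))
```

```text
545 ((470.6551208496094, 200.43292236328125), (45.79682159423828, 12.880463600158691), 27.359642028808594) 27.412376
```

The bar is now at 27.4° and the box at 27.5°, so the knob is off. Next I move to look at the vent box.

Emit:
send_rows:
  plan:
    - [[-1,0.1,-0.2,0.1,-0.1],[-1,0.2,-0.4,0.2,-0.2],[-1,0.3,-0.6,0.3,-0.3],[-1,0.4,-0.8,0.3,-0.4],[-1,0.5,-1,0.3,-0.5],[-1,0.5,-1,0.3,-0.6],[-1,0.5,-1,0.3,-0.667],[-1,0.5,-1,0.3,-0.667],[-1,0.5,-1,0.3,-0.667]]

```text
t: 10.38
tool_pos: [0.5702, 0.0007, 0.2809]
orientation: [-0.311, -3.123, -0.0]
force: [0.1, 0.5, -0.3]
opening: 0.0927
gripper_force: 0.0
```

Emit:
send_rows:
  plan:
    - [[-1,0.12,-0.2,0,0],[-1,0.24,-0.4,0,0],[-1,0.25,-0.6,0,0],[-1,0.25,-0.8,0,0],[-1,0.25,-1,0,0],[-1,0.25,-1,0,0],[-1,0.25,-1,0,0],[-1,0.25,-1,0,0],[-1,0.25,-1,0,0]]

```text
t: 11.13
tool_pos: [0.621, -0.1971, 0.2827]
orientation: [-0.309, -3.126, -0.001]
force: [-0.1, -0.4, -0.2]
opening: 0.093
gripper_force: 0.0
```

Emit:
send_rows:
  plan:
    - [[-1,0,-0.1,0,0],[-1,0,-0.2,0,0],[-1,0,-0.2,0,0],[-1,0,-0.2,0,0]]

```text
t: 11.47
tool_pos: [0.6212, -0.238, 0.283]
orientation: [-0.312, -3.126, -0.001]
force: [0.1, -0.1, -0.0]
opening: 0.093
gripper_force: 0.0
```

Run:
```python
from h import *
im,d,K,E,c=cam("wrist"); cv2.imwrite("pics/w2.png",im); np.savez("w2.npz",im=im,d=d,K=K,E=E)
s=telemetry.read_state();M=R.from_rotvec(s["orientation"]).as_matrix();print(s["tool_pos"],np.degrees(np.arctan2(M[1,0],M[0,0])),s["q"],E[:3,3])
P=cloud(d,K,E)
near=(abs(P[...,0]-.52)<.2)&(abs(P[...,1]+.22)<.2)
m=near&(abs(P[...,2]-.08)<.004);q=P[m][:,:2];print('box',m.sum(),cv2.minAreaRect((q*1000).astype(np.float32)))
for n,lo,hi in(('grip',.138,.152),('hub',.1005,.11),('mid',.088,.1005)):
    m=near&(P[...,2]>lo)&(P[...,2]<hi)
    k,l,st,ce=cv2.connectedComponentsWithStats(m.astype(np.uint8))
    for i in range(1,k):
        if st[i,4]>25: p=P[l==i];print(n,st[i],p.mean(0).round(4),((p.min(0)+p.max(0))/2).round(4),(p.max(0)-p.min(0)).round(4))
```

```text
[ 0.62122761 -0.23751864  0.28308139] 168.63579617982685 [-4.42558604e-01  2.94241668e-01  1.21564396e+00  5.74612128e-04
  1.63190630e+00 -1.81497710e+00] [ 0.55663727 -0.22474656  0.43300627]
box 29191 ((516.3783569335938, -225.0623779296875), (250.53892517089844, 198.0587615966797), 78.32035827636719)
grip [369  63  23  24 418] [ 0.5177 -0.1614  0.1453] [ 0.5176 -0.1609  0.1431] [0.0201 0.0204 0.0092]
hub [364  81  13  11  28] [ 0.5232 -0.167   0.1051] [ 0.5214 -0.1656  0.1052] [0.0124 0.0103 0.0093]
hub [309 127  12  13 124] [ 0.5589 -0.2345  0.105 ] [ 0.5589 -0.2346  0.1045] [0.0135 0.0133 0.0044]
mid [252  20  20  24 277] [ 0.4443 -0.2685  0.0971] [ 0.4434 -0.2688  0.0941] [0.0197 0.017  0.012 ]
mid [ 302   82   69   65 1104] [ 0.5444 -0.2087  0.0963] [ 0.5443 -0.2067  0.097 ] [0.0582 0.084  0.0069]
```

View pics/w2.png

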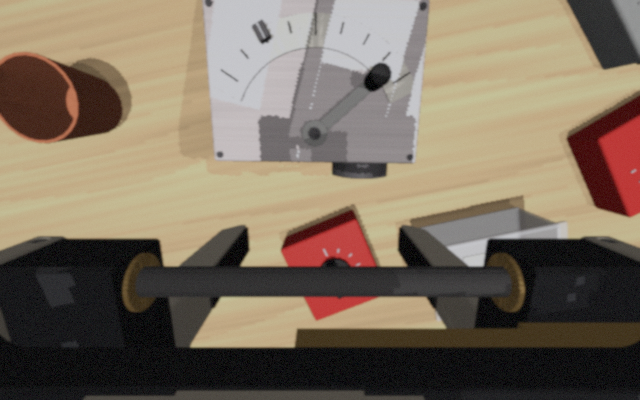

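The wrist view shows the hub at (315,132), grip at (377,76) and clip at (262,31). The lever is at 119.3° world and the clip at 196.5°, so the swing is about +77°. Now I hover over the grip.

Emit:
send_rows:
  plan:
    - [[-1,-0.1,0.08,0,-0.11],[-1,-0.2,0.16,0,-0.22],[-1,-0.3,0.24,0,-0.33],[-1,-0.4,0.32,0,-0.44],[-1,-0.519,0.383,-0.2,-0.55],[-1,-0.519,0.383,-0.4,-0.66],[-1,-0.519,0.383,-0.4,-0.77],[-1,-0.519,0.383,-0.4,-0.82],[-1,-0.519,0.383,-0.4,-0.82],[-1,-0.519,0.383,-0.4,-0.82],[-1,-0.519,0.383,-0.4,-0.82]]

```text
t: 12.43
tool_pos: [0.5178, -0.1621, 0.204]
orientation: [1.581, 2.713, 0.001]
force: [0.2, -0.1, -0.0]
opening: 0.0929
gripper_force: 0.0
```

Run:
```python
from h import *
s=telemetry.read_state();M=R.from_rotvec(s["orientation"]).as_matrix();print(s["tool_pos"],np.degrees(np.arctan2(M[1,0],M[0,0])),s["q"])
f=np.load("w2.npz");P=cloud(f["d"],f["K"],f["E"]);g=cv2.cvtColor(f["im"],6)
m=(P[...,2]>.0955)&(P[...,2]<.1)&(np.hypot(P[...,0]-.444,P[...,1]+.2685)<.02)
q=(P[m][:,:2]*1000).astype(np.float32);print(m.sum(),cv2.minAreaRect(q))
w=m&(g>130);print(w.sum(),P[w].mean(0),cv2.minAreaRect((P[w][:,:2]*1000).astype(np.float32)))
```

```text
[ 0.51779197 -0.16208832  0.20398677] 119.52352495752763 [-3.97994620e-01 -9.64380609e-03  1.69184021e+00  1.71358250e-04
  1.45778757e+00 -9.13297178e-01]
238 ((443.0453796386719, -268.9638366699219), (18.763227462768555, 13.798853874206543), 16.444477081298828)
63 [ 0.44123543 -0.27019894  0.09798138] ((441.4792175292969, -271.7080993652344), (12.363349914550781, 17.096500396728516), 81.19359588623047)
```

Emit:
send_rows:
  plan:
    - [[-1,0,0.005,-0.2,0],[-1,0,0.005,-0.38,0],[-1,0,0.005,-0.38,0],[1,0,0.005,-0.38,0],[1,0,0.005,-0.38,0],[1,0,0.005,-0.38,0],[1,0,0.005,-0.38,0],[1,0,0.005,-0.38,0],[1,0,0.005,-0.38,0],[1,0,0.005,-0.38,0],[1,0,0.005,-0.38,0],[1,0,0.005,-0.38,0],[1,0,0.005,-0.38,0],[1,0,0.005,-0.38,0],[1,0,0.005,-0.38,0],[1,0,0.005,-0.38,0],[1,0,0.005,-0.38,0],[1,0,0.005,-0.38,0],[1,0,0.005,-0.38,0]]
  force: 12

```text
t: 14.02
tool_pos: [0.5171, -0.1617, 0.1269]
orientation: [-1.587, -2.711, 0.0]
force: [-1.2, -1.0, -0.7]
opening: 0.0208
gripper_force: 12.0
```

Run:
```python
from h import *
s=telemetry.read_state();p=np.array(s["tool_pos"]);print(p,s["opening"],s["gripper_force"],s["force"])
H=np.array([.5589,-.2345]);a0=np.arctan2(*(p[:2]-H)[::-1]);print(np.degrees(a0),np.hypot(*(p[:2]-H)))
a1=np.radians(196.5);r=.085
for k in range(0,21):
    a=a0+(a1-a0)*k/20; e=H+r*np.array([np.cos(a),np.sin(a)])
    print(k,((e-p[:2])/.2).round(3),round(np.degrees(a-a0)/60,3))
```

```text
[ 0.51709209 -0.16166165  0.12693786] 0.020809362999634567 11.999858915805817 [-1.19265971 -0.96103862 -0.65480801]
119.8550505946457 0.08398408775013355
0 [-0.003  0.004] 0.0
1 [-0.027 -0.011] 0.064
2 [-0.05  -0.027] 0.128
3 [-0.072 -0.045] 0.192
4 [-0.092 -0.065] 0.255
5 [-0.112 -0.085] 0.319
6 [-0.13  -0.108] 0.383
7 [-0.146 -0.131] 0.447
8 [-0.161 -0.155] 0.511
9 [-0.174 -0.18 ] 0.575
10 [-0.186 -0.206] 0.639
11 [-0.195 -0.233] 0.703
12 [-0.203 -0.26 ] 0.766
13 [-0.209 -0.288] 0.83
14 [-0.213 -0.316] 0.894
15 [-0.216 -0.344] 0.958
16 [-0.216 -0.373] 1.022
17 [-0.214 -0.401] 1.086
18 [-0.211 -0.429] 1.15
19 [-0.206 -0.457] 1.214
20 [-0.198 -0.485] 1.277
```

Emit:
send_rows:
  plan:
    - [[1,-0.027,-0.011,0,0.064],[1,-0.05,-0.027,0,0.128],[1,-0.072,-0.045,0,0.192],[1,-0.092,-0.065,0,0.255],[1,-0.112,-0.085,0,0.319],[1,-0.13,-0.108,0,0.383],[1,-0.146,-0.131,0,0.447],[1,-0.161,-0.155,0,0.511],[1,-0.174,-0.18,0,0.575],[1,-0.186,-0.206,0,0.639],[1,-0.195,-0.233,0,0.703],[1,-0.203,-0.26,0,0.766],[1,-0.209,-0.288,0,0.83],[1,-0.213,-0.316,0,0.894],[1,-0.216,-0.344,0,0.958],[1,-0.216,-0.344,0,0.958]]

```text
t: 15.35
tool_pos: [0.4739, -0.2313, 0.1269]
orientation: [0.083, 3.14, -0.001]
force: [-0.1, -0.5, -0.9]
opening: 0.0207
gripper_force: 12.0
```

Emit:
send_rows:
  plan:
    - [[1,0,-0.029,0,0.064],[1,0.002,-0.057,0,0.128],[1,0.005,-0.085,0,0.192],[1,0.01,-0.113,0,0.256],[1,0.018,-0.141,0,0.319],[1,0.018,-0.141,0,0.319],[1,0.018,-0.141,0,0.319],[1,0.018,-0.141,0,0.319],[1,0.018,-0.141,0,0.319]]

```text
t: 16.1
tool_pos: [0.4771, -0.2586, 0.1269]
orientation: [0.432, -3.111, 0.0]
force: [-4.2, -3.7, 0.8]
opening: 0.0206
gripper_force: 12.0
```

Run:
```python
from h import *
s=telemetry.read_state();p=np.array(s["tool_pos"]);print(p,s["q"],s["opening"],s["force"])
H=np.array([.5589,-.2345]);print(np.degrees(np.arctan2(*(p[:2]-H)[::-1]))%360,np.hypot(*(p[:2]-H)))
```

```text
[ 0.47707408 -0.25864965  0.12693694] [-5.90720883e-01  5.56665796e-02  1.77019486e+00 -8.81746886e-04
  1.31629508e+00 -2.43737784e+00] 0.020620745573010406 [-4.15676743 -3.67293637  0.84068396]
196.4431431037342 0.08531522237070895
```

Emit:
send_rows:
  plan:
    - [[-1,0,0,0,0],[-1,0,0,0,0],[-1,0,0,0,0],[-1,0,0,0,0],[-1,0,0,0,0],[-1,0,0,0,0],[-1,0,0,0,0],[-1,0,0,0,0],[-1,0,0,0.2,0],[-1,0,0,0.4,0],[-1,0,0,0.6,0],[-1,0.15,0,0.77,0],[-1,0.3,0.05,0.77,0],[-1,0.5,0.1,0.77,0],[-1,0.7,0.15,0.77,0],[-1,0.7,0.15,0.77,0],[-1,0.7,0.15,0.77,0],[-1,0.7,0.15,0.77,0]]

```text
t: 17.6
tool_pos: [0.6172, -0.2287, 0.2803]
orientation: [0.436, -3.11, -0.001]
force: [-0.7, -0.9, 0.7]
opening: 0.0927
gripper_force: 0.0
```

Run:
```python
from h import *
im,d,K,E,c=cam("wrist"); np.savez("w3.npz",im=im,d=d,K=K,E=E)
cv2.imwrite("pics/w3.png",cv2.resize(im[:200,200:440],None,fx=3,fy=3,interpolation=cv2.INTER_CUBIC))
P=cloud(d,K,E); near=(abs(P[...,0]-.5)<.1)&(abs(P[...,1]+.24)<.1)
def c(n,lo,hi,xy,r):
    m=(P[...,2]>lo)&(P[...,2]<hi)&(np.hypot(P[...,0]-xy[0],P[...,1]-xy[1])<r);q=P[m][:,:2]
    rc=cv2.minAreaRect((q*1000).astype(np.float32));print(n,m.sum(),q.mean(0),rc);return np.array(rc[0])/1000
H=c('hub',.1015,.108,(.559,-.2345),.015);G=c('grip',.138,.152,(.477,-.2586),.02);C=c('clip',.0955,.1,(.443,-.269),.013)
for x in(G,C):print(np.degrees(np.arctan2(*(x-H)[::-1]))%360,np.hypot(*(x-H)))
```

```text
hub 125 [ 0.55861826 -0.23445326] ((558.6155395507812, -234.48330688476562), (13.460867881774902, 13.156538009643555), 87.13259887695312)
grip 458 [ 0.478007   -0.25767423] ((477.5027770996094, -257.69024658203125), (19.52289390563965, 20.091745376586914), 4.029378414154053)
clip 251 [ 0.44337608 -0.26917704] ((442.9808654785156, -269.2097473144531), (18.508594512939453, 12.622038841247559), 16.167430877685547)
195.96620333626433 0.08436730576812776
196.71562499140936 0.12073650447447837
```

View pics/w3.png

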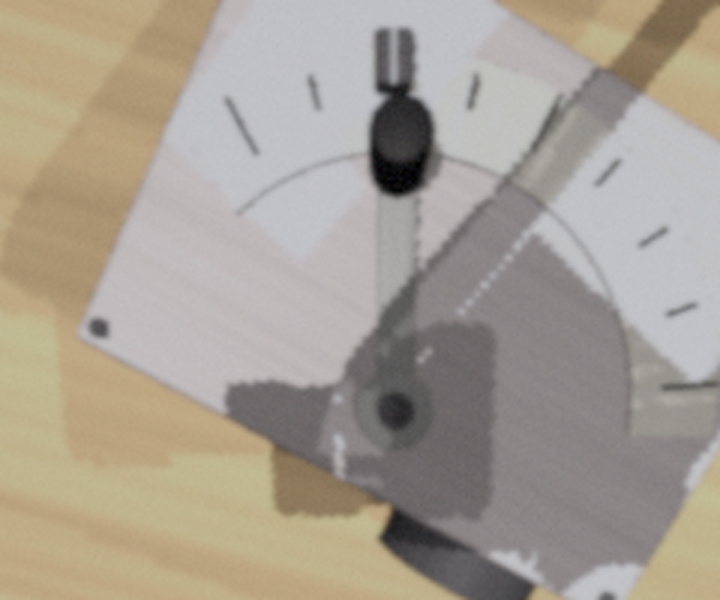

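The pointer lines up with the clip's white line (clip (395,60), hub (395,410) in the crop). The measured difference is about 0.75° (0.013 rad), and the gripper is clear. I'm handing the job in.

```bash
python3 -c "
from plant import order
print(order.close_job())"
```

```text
the job is handed in; nothing more can be done
None
```

The fan knob is at its anticlockwise stop and the vent pointer lines up with the marker clip, to about 0.013 rad by camera; the clip and the other things were left alone, and the job was handed in at about 18 s, with no verdict returned.

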